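# Arm the UV lamp at its guarded switch

## Task

Switch on the UV lamp at the control unit with the red guard: with a finger lift the red guard well back, flip the toggle beneath it fully over to the back, then let the guard drop fully shut again. Push gently so that neither unit shifts, keep off the yellow guard and its switch, and leave the bottle, dish and jar standing where they are.

Things in the scene. Friction and masses are not known exactly. Their poses are not given: they have to be found in the camera images.
- red_unit: red control unit, heavy (3 kg) bench instrument standing loose on four rubber feet: white case 200 (x) x 130 (y) x 60 mm high; origin at the centre of its underside; x points from its front (the end with the red stripe, towards the robot) to its back, z up. The flat case top is 60 mm above the origin. On it, under a red plastic guard, is a toggle whose pivot is at x = 0, y = 0, 62 mm up
- red_guard (a joint): angle of the red guard in rad: 0 shut on the case, grows as its front lifts and swings up and back about the hinge, 1.65 at its stop. It weighs 60 g and has no spring: let go below about 1.0 it falls shut softly by its weight (within about a second), beyond about 1.15 it falls back on its stop and stays there
- red_toggle (a joint): angle of the red guard's toggle in rad: 0 leaning 0.45 to the front (-x of the unit), 0.9 leaning 0.45 to the back (+x); friction holds it wherever it is left; about 1.5 N at the tip moves it
- yellow_unit: yellow control unit, heavy (3 kg) bench instrument standing loose on four rubber feet: white case 200 (x) x 130 (y) x 60 mm high; origin at the centre of its underside; x points from its front (the end with the yellow stripe, towards the robot) to its back, z up. The flat case top is 60 mm above the origin. On it, under a yellow plastic guard, is a toggle whose pivot is at x = 0, y = 0, 62 mm up
- yellow_guard (a joint): angle of the yellow guard in rad: 0 shut on the case, grows as its front lifts and swings up and back about the hinge, 1.65 at its stop. It weighs 60 g and has no spring: let go below about 1.0 it falls shut softly by its weight (within about a second), beyond about 1.15 it falls back on its stop and stays there
- yellow_toggle (a joint): angle of the yellow guard's toggle in rad: 0 leaning 0.45 to the front (-x of the unit), 0.9 leaning 0.45 to the back (+x); friction holds it wherever it is left; about 1.5 N at the tip moves it
- red_hinge (a point): middle of the red guard's hinge axis, which runs along the unit's y; 45 mm behind the unit's origin, 63 mm above it; axes as the unit's. Closed, the guard is a box open below, 85 mm long (from the hinge to the front), 78 mm wide, 57 mm high above the hinge, walls 3 mm; open at the back end; a lip sticks out at its front
- red_lip (a point): middle of the outer edge of the lift lip on the red guard's front, moves with the guard; shut, it is 104 mm in front of the hinge and 30 mm above it. Lip 5 mm thick, 62 mm wide, stands 19 mm out from the guard's front wall, free space 30 mm below it. Pushing the lip's edge level towards the hinge with about 1 to 2 N also swings the guard up
- red_toggle_tip (a point): centre of the 13 mm ball on the end of the red unit's steel toggle (stem 8 mm thick, 36 mm from pivot to ball centre); about 34 mm above the case top; hidden under the guard while that is shut
- bottle: brown glass reagent bottle with red cap, 64 mm wide, 130 mm high, origin at the centre of its underside
- dish: white porcelain evaporating dish, 84 mm wide, 38 mm high, origin at the centre of its underside
- jar: clear glass jar with blue cap, 52 mm wide, 70 mm high, origin at the centre of its underside
There are look-alikes about, which are no part of the job. Several things look just like the bottle: the one meant starts nearest to the robot's base.

How it is judged:
By the outcome, as a careful person would: the job done as asked, in the order asked, and still so for the second after the job is handed in, with the robot touching nothing.
It also fails if it takes over 56 s, if anything falls off the work surface, if the arm or the gripper's body presses on something with over 40 N, if the wrist force passes 120 N, or if a joint passes its speed limit or range.

## Robot

A 6-joint arm with a two-finger parallel gripper is mounted at the origin on the work surface. World frame = base frame: x ahead of the robot, y to its left, z up, the work surface at z = 0. Lengths are in m, angles in degrees, forces in N, time in s.
With the tool pointing down it reaches from about 0.25 to 0.725 m from the base axis. Payload 9.7 kg.
Tool frame: the origin (TCP) lies midway between the tips of the shut fingers; the grasp point (between the pads) lies 19 mm behind it (bot.hold_point_z is the distance from the TCP to the grasp point, in m); z points along the fingers, y is the line along which they close (so a half turn about z gives the same grasp; the last joint's range is limited). The gripper opens to 85 mm and grips with 20 to 120 N. Pads are 22 mm wide; open, the fingers measure 114 mm over their backs; the gripper's body (76 mm by 85 mm) begins 54 mm behind the grasp point. The pads swing forward as they close: fully open they stand 13 mm farther back than shut.
Start: joints at [-72.708, 4.979, 10.078, 95.1, 0, 90], TCP at [0.163, -0.525, 0.194] pointing down, gripper open.
Joint ranges: [-179.16, 179.16], [-48.56, 103.87], [-65.8, 70.77], [-126.05, 130.52], [-82.76, 87.17], [-180, 180]. Speed limits (degrees/s): [127.2, 127.2, 147.25, 180, 180, 180].

## Interface

Orientations are given as [roll, pitch, yaw] about the fixed x, y, z axes, in that order (R = Rz(yaw) Ry(pitch) Rx(roll)).
In Python, from workcell import bot gives the robot as it stands.
- The arm moves only by the tool play_rows, never from a script. Its argument "steps" is a list that holds one entry, the list of rows, each a list of 4 numbers: the shift along the tool's x, y, z in m, then the turn about the tool's z in rad. In form: [[[tx, ty, tz, yaw], ...]]. A call has exactly 5 rows; each row shifts and turns the commanded pose from where the row before left it, along the tool's axes as they then stand; what a row does not reach is not made up. A row lasts 1/12 s, in which the tool goes at most 41.7 mm and 7.16 degrees, less where a joint would pass 70% of its speed; a pose out of reach is approached as far as the arm can. A call is refused whole if a number of a shift passes 0.0417 or a number of a turn 0.125, either way. A call with a gripper value outside its range is refused whole. "gripper" is the finger opening in m, from 0 to 0.0854, set as the call begins (left out, the last holds). The fingers move at their own pace and stop on an object; "squeeze" is the grip in N (left out, the last holds). Time passes only in rows, so rows that do not move let the fingers close, or fill a call up. It gives the time, the measured TCP pose, the force, the opening and the grip force at its end, in the units of the state.
- bot.get_obs(): the state, without advancing time (a new reading comes with each control period).
- bot.camera(name): name is "scene" or "top"; returns a dict with "img" (420x560x3 uint8, blue, green, red), "vfov" (degrees; the focal length in pixels is half the picture's height over the tangent of half this angle, whatever the lens; pixels are square), "cx", "cy" (the principal point, pixels), "D" ([k1, k2, p1, p2, k3] as OpenCV has them; the pictures are not rectified), "xyz" and "attitude" of the camera in the world. Camera axes: x right, y down, z forward; pixel columns grow to the right and rows downward; lengths in m; the calibration is good to about 2 mm. A picture is of the moment at which its call begins. There is no depth.
- bot.job_done(): hands the job in; it is judged then, once.
The state is a dict: "time": time; "q": joint angles; "qd": joint speeds; "joint_efforts": joint torques, N m; "ee_pos": TCP position; "tcp_rot": TCP orientation; "wrist_force": force on the tool from outside, world axes, zero at the start; "torque": the same for the moment, N m; "opening": finger opening in m; "grasp_force": force on a finger pad.
Only numpy, scipy, OpenCV 4.12 (cv2) and the standard library are available. Lean on these libraries where they do the work, as an engineer would, in place of code of your own. Each camera call takes 0.05 s, during which the arm holds its last target. There are 200 camera calls.

## Working session

There is one attempt and no reset: what is moved stays moved. The work goes in short steps, Python scripts to look and compute and a tool call to move; the robot and the scene stay as the last step left them, time stands still between calls to the robot, and variables do not carry over. Pictures are saved under pics/ and viewed, at most 10 in all, crops included, and the job is handed in when it is done.

Besides the shell and the picture viewer there is one more tool, called after ">>>" by a JSON object that holds its "op" and its "data". play_rows: Moves the arm, as the interface text tells. Its arguments: {"type":"object","properties":{"steps":{"type":"array","items":{"type":"array","items":{"type":"array","items":{"type":"number"}}}},"gripper":{"type":"number"},"squeeze":{"type":"number"}},"required":["steps"]}

```bash
mkdir -p pics; ls
cat > h.py <<'E'
import numpy as np, cv2
from workcell import bot
from scipy.spatial.transform import Rotation as R
def K(c):
    f=210/np.tan(np.radians(c['vfov'])/2); return np.array([[f,0,c['cx']],[0,f,c['cy']],[0,0,1.]])
def Rc(c): return R.from_euler('xyz',c['attitude'],degrees=True).as_matrix()
def ray(c,uv):
    p=cv2.undistortPoints(np.array([[uv]],float),K(c),np.array(c['D'],float))[0,0]
    return np.array(c['xyz']),Rc(c)@np.array([p[0],p[1],1])
def onz(c,uv,z):
    o,d=ray(c,uv); return o+d*(z-o[2])/d[2]
def proj(c,P):
    r=Rc(c).T; rv=cv2.Rodrigues(r)[0]; t=-r@np.array(c['xyz'])
    return cv2.projectPoints(np.array(P,float).reshape(-1,1,3),rv,t,K(c),np.array(c['D'],float))[0][:,0]
E
python3 - <<'E'
from h import *
a=bot.camera('scene');b=bot.camera('top')
for n,c in(('scene',a),('top',b)):
    cv2.imwrite(f'pics/{n}0.png',c['img']); print({k:v for k,v in c.items() if k!='img'})
print(bot.get_obs())
E
```

```text
pics
{'vfov': 53.29765162659058, 'cx': 279.33849843411343, 'cy': 211.1290995941633, 'D': array([-0.04156387,  0.        ,  0.        ,  0.        ,  0.        ]), 'xyz': array([0.97532489, 0.41977233, 0.87351561]), 'attitude': array([-1.45198455e+02,  1.40657685e-01,  1.38098359e+02])}
{'vfov': 50.646690999065505, 'cx': 267.27758068192486, 'cy': 206.50799884564591, 'D': array([-0.01887755,  0.        ,  0.        ,  0.        ,  0.        ]), 'xyz': array([0.33189002, 0.00767246, 1.34228222]), 'attitude': array([-167.12094991,   -0.455349  ,  -91.09054539])}
{'time': 0.1, 'q': array([-7.27072547e+01,  5.00857949e+00,  1.00384392e+01,  9.50994445e+01,
       -6.75610139e-04,  9.00016749e+01]), 'qd': array([-0.08544723,  0.0638248 ,  0.12516653,  0.06050962,  0.07339286,
       -0.0799888 ]), 'joint_efforts': array([ 4.95636286e-04, -5.21560371e+01,  4.65652335e+01,  1.59992441e-02,
        1.31667707e-05, -1.83212131e-05]), 'ee_pos': array([ 0.16341085, -0.5248987 ,  0.19314297]), 'tcp_rot': array([-1.79930415e+02,  6.77643803e-04,  1.72910712e+01]), 'wrist_force': array([ 0.0830687 , -0.16032028,  0.76859538]), 'torque': array([-0.02722895, -0.02631803, -0.00242204]), 'grasp_force': 0.0, 'opening': 0.08559299394486654}
```

View pics/scene0.png

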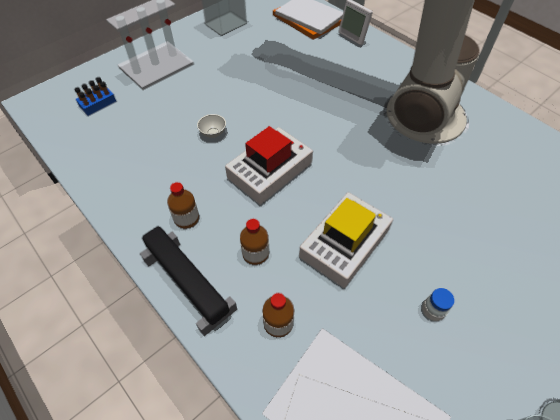

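View pics/top0.png

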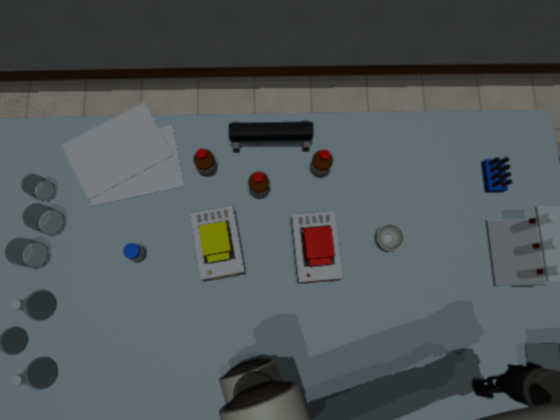

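The scene picture shows the red unit near (270,163) and the yellow one near (346,238). In the top picture they are near (317,247) and (217,243). There the red lip faces down, towards the robot, at (319,262), and the dish is at (390,238).

Run:
```python
from h import *
c=bot.camera('top');im=c['img']
cv2.imwrite('pics/t1.png',cv2.resize(im[195:295,270:410],None,fx=5.6,fy=5.6,interpolation=cv2.INTER_CUBIC))
hsv=cv2.cvtColor(im,cv2.COLOR_BGR2HSV)
m=((hsv[...,0]<8)|(hsv[...,0]>172))&(hsv[...,1]>150)&(hsv[...,2]>60)
m=m.astype(np.uint8); m[:205]=0;m[300:]=0;m[:,:280]=0;m[:,360:]=0
cn=max(cv2.findContours(m,0,2)[0],key=cv2.contourArea);print(cv2.minAreaRect(cn),cv2.boxPoints(cv2.minAreaRect(cn)))
g=(hsv[...,1]<40)&(hsv[...,2]>130);g=g.astype(np.uint8);g[:205]=0;g[300:]=0;g[:,:285]=0;g[:,350:]=0
g=cv2.morphologyEx(g|m,3,np.ones((7,7)))
cn=max(cv2.findContours(g,0,2)[0],key=cv2.contourArea);r=cv2.minAreaRect(cn);print(r)
for p in cv2.boxPoints(r):print(p,onz(c,p,.06))
```

```text
((318.7685241699219, 245.55072021484375), (38.000579833984375, 27.584440231323242), 83.9909896850586) [[303.06305 228.09866]
 [330.4959  225.211  ]
 [334.474   263.00278]
 [307.04114 265.89044]]
((318.7685241699219, 245.55072021484375), (38.000579833984375, 27.584440231323242), 83.9909896850586)
[303.06305 228.09866] [ 0.55806688 -0.11183666  0.06      ]
[330.4959 225.211 ] [ 0.56523802 -0.1928861   0.06      ]
[334.474   263.00278] [ 0.45429557 -0.19880364  0.06      ]
[307.04114 265.89044] [ 0.44749891 -0.11924316  0.06      ]
```

View pics/t1.png

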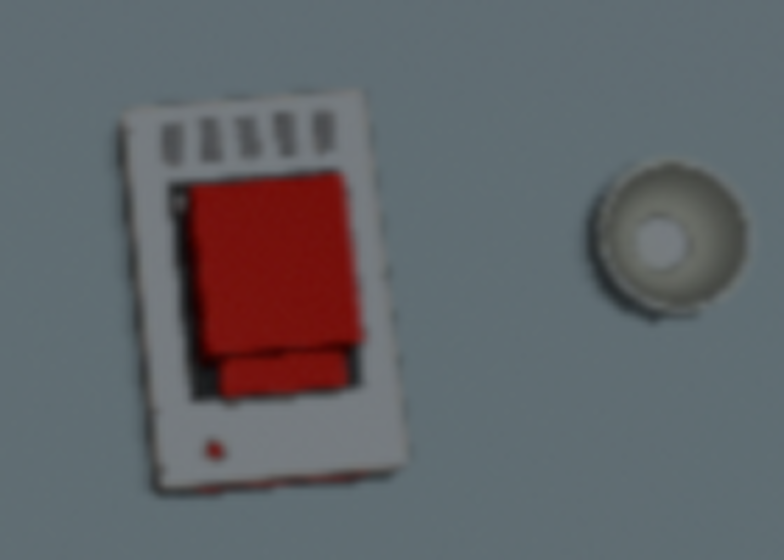

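The enlarged picture shows the case top corners in the crop at (124,110), (362,93), (405,465) and (158,487). The guard covers (190–360, 175–355) and the lip is at (285,375).

Run:
```python
from h import *
c=bot.camera('top')
P=[onz(c,(np.array(p)+.5)/5.6-.5+[270,195],.06)[:2] for p in [(124,110),(362,93),(405,465),(158,487)]]
P=np.array(P);print(P); C=P.mean(0)
d=P[0]+P[1]-P[2]-P[3];e=P[0]+P[3]-P[1]-P[2];print(C,np.degrees(np.arctan2(d[1],d[0])),np.degrees(np.arctan2(-e[0],e[1])),np.linalg.norm(d)/2,np.linalg.norm(e)/2)
# guard lip outer edge via top at z=.093 & guard top corners z=.12
L=[onz(c,(np.array(p)+.5)/5.6-.5+[270,195],z)[:2] for p,z in [((223,400),.093),((345,386),.093),((203,355),.12),((360,340),.12),((190,185),.12),((342,173),.12)]]
print(np.array(L))
s=bot.camera('scene')
cv2.imwrite('pics/s1.png',cv2.resize(s['img'][110:215,205:345],None,fx=5.6,fy=5.6,interpolation=cv2.INTER_CUBIC))
a=np.radians(-3);
for n,(x,y,z) in dict(c1=(-.1,.065,.06),c2=(.1,.065,.06),c3=(.1,-.065,.06),c4=(-.1,-.065,.06)).items(): pass
for yaw in (0,):
  d/=np.linalg.norm(d); v=np.array([-d[1],d[0]])
  for x,y in((-.1,.065),(.1,.065),(.1,-.065),(-.1,-.065)):
    print((proj(s,[*(C+d*x+v*y),.06])[0]-[205,110])*5.6)
```

```text
[[ 0.60019688 -0.07987716]
 [ 0.6071845  -0.20611   ]
 [ 0.41212266 -0.21798374]
 [ 0.40344197 -0.09111322]]
[ 0.50573651 -0.14877103] 3.3754617607871875 3.54236365668995 0.19624883941742202 0.1267939378438607
[[ 0.44404297 -0.12261649]
 [ 0.44987771 -0.18418578]
 [ 0.46384195 -0.11082794]
 [ 0.46978476 -0.18859115]
 [ 0.54880473 -0.1075674 ]
 [ 0.55353956 -0.18392525]]
[603.83486807 223.32039373]
[296.20808147 463.80572881]
[100.96988888 305.55567966]
[408.17195441  87.2153947 ]
```

View pics/s1.png

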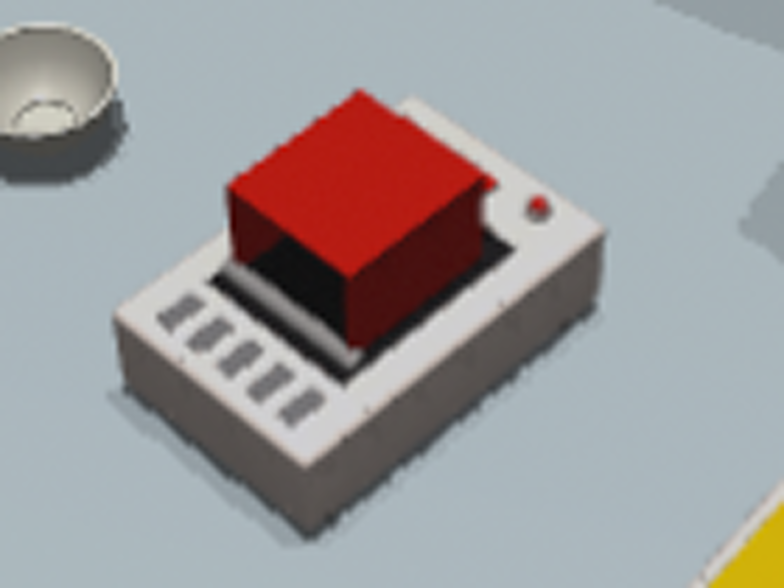

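>>> {"op": "play_rows", "data": {"steps": [[[0, 0, 0, 0.12], [0, 0, 0, 0.12], [0.02, -0.034, 0, 0], [0.02, -0.034, 0, 0], [0.02, -0.034, 0, 0]]], "gripper": 0}}

```text
time: 0.67
ee_pos: [0.2171, -0.4184, 0.1931]
tcp_rot: [-179.9, 0.0, 3.4]
wrist_force: [0.7, 0.9, 0.5]
opening: 0.0255
grasp_force: 0.0
```

>>> {"op": "play_rows", "data": {"steps": [[[0.02, -0.034, 0, 0], [0.02, -0.034, 0, 0], [0.02, -0.034, 0, 0], [0.02, -0.034, 0, 0], [0.02, -0.034, 0, 0]]]}}

```text
time: 1.08
ee_pos: [0.3066, -0.2421, 0.1939]
tcp_rot: [180.0, -0.0, 3.5]
wrist_force: [0.4, -0.6, -0.6]
opening: 0.0001
grasp_force: 0.0
```

>>> {"op": "play_rows", "data": {"steps": [[[0.02, -0.034, 0, 0], [0.02, -0.034, 0, 0], [0.02, -0.015, 0, 0], [0, 0, 0, 0], [0, 0, 0, 0]]]}}

```text
time: 1.5
ee_pos: [0.3616, -0.1563, 0.1937]
tcp_rot: [-180.0, 0.0, 3.7]
wrist_force: [0.2, -0.4, -0.3]
opening: -0.0003
grasp_force: 0.0
```

>>> {"op": "play_rows", "data": {"steps": [[[0, 0, 0.035, 0], [0, 0, 0.035, 0], [0.01, 0, 0.035, 0], [0.025, 0, 0.013, 0], [0.015, 0, 0, 0]]]}}

```text
time: 1.92
ee_pos: [0.4095, -0.1545, 0.0718]
tcp_rot: [-179.9, 0.3, 3.4]
wrist_force: [-0.6, -0.6, 0.2]
opening: -0.0001
grasp_force: 0.0
```

Run:
```python
from h import *
t=bot.camera('top')['img'][200:300,260:380];s=bot.camera('scene')['img'][100:200,210:330]
f=lambda i:cv2.resize(i,(396,330),interpolation=cv2.INTER_CUBIC)
cv2.imwrite('pics/p2.png',np.hstack([f(t),f(s)]));o=bot.get_obs();print(o['ee_pos'],o['wrist_force'])
```

```text
[ 0.41112359 -0.15486273  0.0746366 ] [-0.62645883  0.2208071   0.05129624]
```

View pics/p2.png

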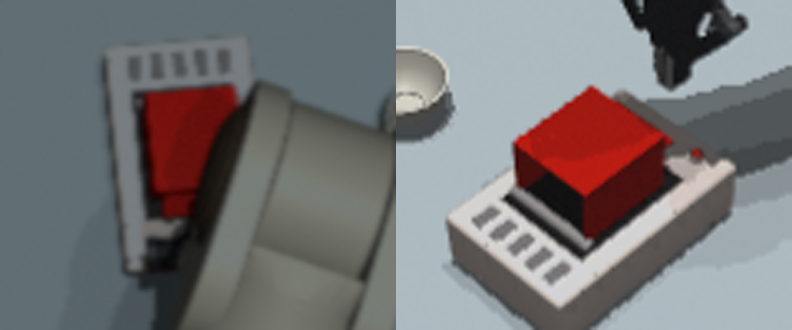

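The left part shows the gripper in front of the guard. In the right part the visible fingertip is at about (675,85), and the guard is still shut.

Run:
```python
from h import *
s=bot.camera('scene');o=bot.get_obs();print(o['ee_pos'],o['wrist_force'])
for z in(0,.02,.04): print((proj(s,o['ee_pos']+[0,0,z])[0]-[210,100])*3.3+[396,0])
```

```text
[ 0.41053729 -0.15490174  0.07535716] [0.79931411 0.99146444 0.64600519]
[672.4772316  112.56350242]
[673.11808158  94.48896033]
[673.77736269  75.87804593]
```

>>> {"op": "play_rows", "data": {"steps": [[[0.006, 0, 0, 0], [0.006, 0, 0, 0], [0.006, 0, 0, 0], [0.004, 0, 0, 0], [0.004, 0, 0, 0]]]}}

```text
time: 2.48
ee_pos: [0.4375, -0.1526, 0.0761]
tcp_rot: [180.0, -0.0, 3.5]
wrist_force: [0.5, 0.2, 0.2]
opening: -0.0002
grasp_force: 0.0
```

>>> {"op": "play_rows", "data": {"steps": [[[0.003, 0, -0.002, 0], [0.003, 0, -0.004, 0], [0.003, 0, -0.004, 0], [0.003, 0, -0.004, 0], [0.003, 0, -0.004, 0]]]}}

```text
time: 2.9
ee_pos: [0.4524, -0.1516, 0.0944]
tcp_rot: [180.0, -0.0, 3.5]
wrist_force: [-0.9, 0.7, -0.0]
opening: -0.0
grasp_force: 0.0
```

Run:
```python
from h import *
t=bot.camera('top')['img'][200:300,260:380];s=bot.camera('scene')['img'][100:200,210:330]
f=lambda i:cv2.resize(i,(396,330),interpolation=cv2.INTER_CUBIC)
cv2.imwrite('pics/p3.png',np.hstack([f(t),f(s)]));o=bot.get_obs();print(o['ee_pos'],o['wrist_force'])
```

```text
[ 0.45274911 -0.15169378  0.09469737] [-0.35827004  0.33412468  0.06759212]
```

View pics/p3.png

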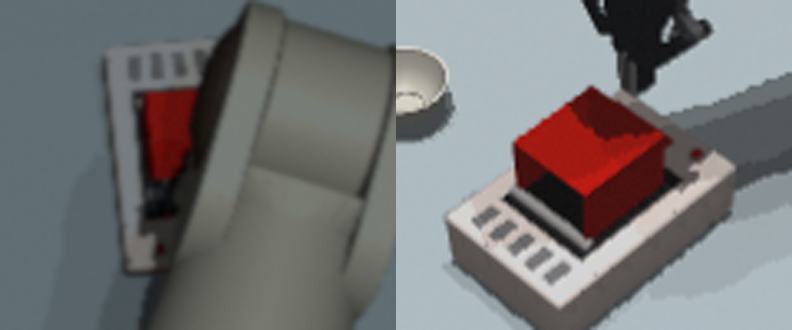

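The guard still looks shut. The finger is right behind its front, with the grey pad at about (628,80).

```bash
cat >> h.py <<'E'
C0=np.array([.5057,-.149]);A=np.radians(3.4);U=np.array([np.cos(A),np.sin(A)]);V=np.array([-U[1],U[0]])
def w(x,y,z): return np.array([*(C0+U*x+V*y),z])
def unit(p): d=np.array(p[:2])-C0; return np.array([d@U,d@V,p[2]])
E
python3 - <<'E'
from h import *
s=bot.camera('scene');o=bot.get_obs();u=unit(o['ee_pos']);print(u,o['wrist_force'])
q=lambda x,y,z:(((proj(s,w(x,y,z))[0]-[210,100])*3.3)+[396,0]).round()
for n,p in dict(tip=u,tipF=u+[.011,0,0],tipB=u-[.011,0,0],tipL=u+[0,.014,0],tipR=u-[0,.014,0],gFL=(-.04,.039,.12),gFR=(-.04,-.039,.12),gBL=(.045,.039,.12),gBR=(.045,-.039,.12),lipL=(-.059,.031,.0955)).items():print(n,q(*p))
i=s['img'][90:150,250:330];cv2.imwrite('pics/p4.png',cv2.resize(np.clip(i.astype(float)*1.5,0,255).astype(np.uint8),(800,600),interpolation=cv2.INTER_CUBIC))
print((q(*u)-[396,0])/3.3+[210,100])
E
```

```text
[-0.05342952  0.00051292  0.09419858] [0.59583068 0.0977461  0.07598114]
tip [637. 123.]
tipF [627. 130.]
tipB [647. 116.]
tipL [650. 132.]
tipR [624. 114.]
gFL [661. 133.]
gFR [589.  82.]
gBL [580. 193.]
gBR [508. 139.]
lipL [670. 138.]
[283.03030303 137.27272727]
```

View pics/p4.png

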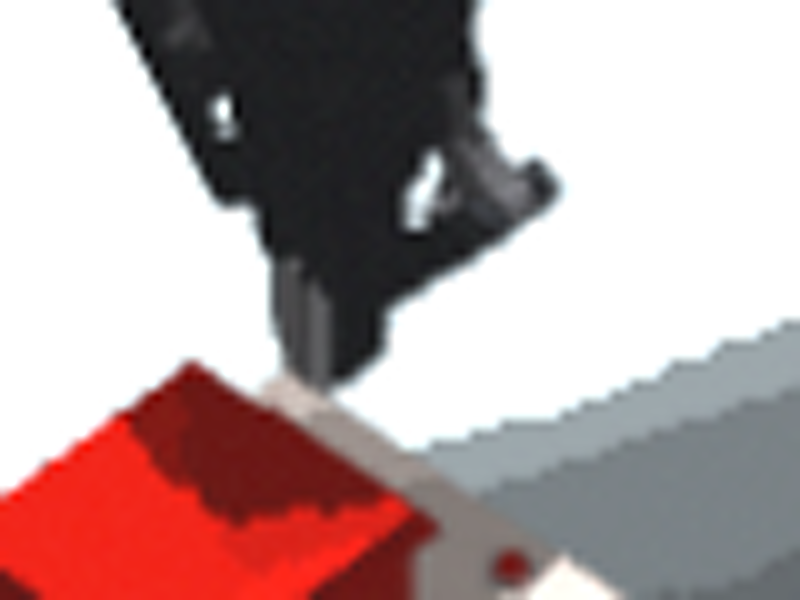

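Here the tip ends at (320,385) in the crop, which is (282,128) in the full picture, with case top visible below it. That is about 9 px above where the reported TCP projects. I'll check this against the first pictures.

Run:
```python
from h import *
s=bot.camera('top');p=np.array([.1634,-.5249,.193]);a=np.radians(17.3)
ty=np.array([np.sin(a),-np.cos(a),0]);
for k in(-.057,-.0425,0,.0425,.057):print(k,proj(s,p+ty*k+[0,0,.013])[0])
im=cv2.imread('pics/top0.png')[350:420,440:560]
t=s['img'][215:275,275:355]
cv2.imwrite('pics/p5.png',np.vstack([cv2.resize(np.clip(i.astype(float)*2.2,0,255).astype(np.uint8),(400,300),interpolation=cv2.INTER_CUBIC) for i in (im[:,:93],t)]))
for x in(-.011,0,.011):print(proj(s,bot.get_obs()['ee_pos']+[x,0,0])[0], (proj(s,bot.get_obs()['ee_pos']+[x,0,0])[0]-[275,215])*5+[0,300])
```

```text
-0.057 [461.58707845 381.67140205]
-0.0425 [467.00658185 379.6412503 ]
0 [482.80904938 373.71221956]
0.0425 [498.48780418 367.81568715]
0.057 [503.80850079 365.81148962]
[319.79442479 266.87261822] [223.97212394 559.36309109]
[319.61900638 262.93899383] [223.09503191 539.69496915]
[319.44410574 259.02029612] [222.2205287 520.1014806]
```

View pics/p5.png

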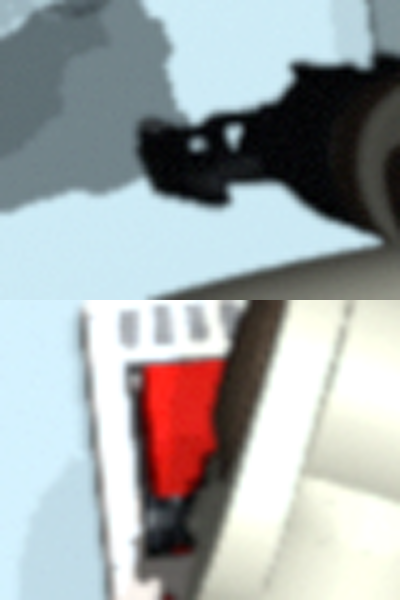

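>>> {"op": "play_rows", "data": {"steps": [[[-0.015, 0, 0, 0], [-0.015, 0, 0, 0], [0, 0, 0.01, 0], [0, 0, 0.01, 0], [0, 0, 0.004, 0]]]}}

```text
time: 3.52
ee_pos: [0.4216, -0.1533, 0.068]
tcp_rot: [-180.0, 0.1, 3.5]
wrist_force: [-0.4, 0.2, 0.4]
opening: -0.0001
grasp_force: 0.0
```

>>> {"op": "play_rows", "data": {"steps": [[[0, 0, 0.002, 0], [0, 0, 0.002, 0], [0, 0, 0.002, 0], [0, 0, 0.001, 0], [0, 0, 0, 0]]]}}

```text
time: 3.93
ee_pos: [0.4221, -0.1534, 0.0627]
tcp_rot: [-180.0, 0.0, 3.5]
wrist_force: [-0.6, 0.4, -0.3]
opening: 0.0001
grasp_force: 0.0
```

Run:
```python
from h import *
s=bot.camera('scene');o=bot.get_obs();u=unit(o['ee_pos']);print(u,o['wrist_force'])
t=bot.camera('top');print(bot.get_obs()['wrist_force'])
i=s['img'][90:150,250:330];j=t['img'][215:275,275:355]
cv2.imwrite('pics/p6.png',np.hstack([cv2.resize(np.clip(i.astype(float)*k,0,255).astype(np.uint8),(400,300),interpolation=cv2.INTER_CUBIC) for i,k in ((i,1.2),(j,1.5))]))
print((proj(s,o['ee_pos'])[0]-[250,90])*5)
```

```text
[-0.08367979  0.00053027  0.06278678] [-1.09175383  0.81467078  0.19877509]
[ 0.64880293  0.41628821 -0.23566342]
[204.35939304 249.23423454]
```

View pics/p6.png

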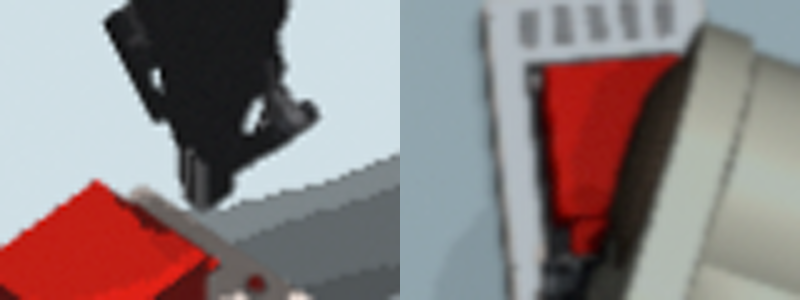

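The visible tip is at (203,208) in the left crop, but the reported TCP projects to (204,249), so the real tip is either about 27 mm higher or farther out than reported. I'll find out by lowering it gently until it touches the case top.

>>> {"op": "play_rows", "data": {"steps": [[[0.005, 0, 0.002, 0], [0, 0, 0.002, 0], [0, 0, 0.002, 0], [0, 0, 0.002, 0], [0, 0, 0, 0]]]}}

```text
time: 4.45
ee_pos: [0.4267, -0.153, 0.0542]
tcp_rot: [-180.0, 0.0, 3.5]
wrist_force: [0.5, -0.1, -1.2]
opening: 0.0002
grasp_force: 0.0
```

>>> {"op": "play_rows", "data": {"steps": [[[0, 0, 0.003, 0], [0, 0, 0.003, 0], [0, 0, 0.003, 0], [0, 0, 0.002, 0], [0, 0, 0, 0]]]}}

```text
time: 4.87
ee_pos: [0.4267, -0.1531, 0.0432]
tcp_rot: [-180.0, 0.0, 3.5]
wrist_force: [-0.4, -0.0, 0.7]
opening: 0.0001
grasp_force: 0.0
```

Run:
```python
from h import *
s=bot.camera('scene');o=bot.get_obs();u=unit(o['ee_pos']);print(u,o['wrist_force'],o['q'])
t=bot.camera('top')
i=s['img'][90:180,250:370];j=t['img'][215:305,275:395]
cv2.imwrite('pics/p7.png',np.hstack([cv2.resize(np.clip(i.astype(float)*k,0,255).astype(np.uint8),(400,300),interpolation=cv2.INTER_CUBIC) for i,k in ((i,1.2),(j,1.5))]))
print(proj(s,o['ee_pos'])[0],(proj(s,o['ee_pos'])[0]-[250,90])*400/120)
```

```text
[-0.07899571  0.00059779  0.0434993 ] [-1.0461367   0.03732789  0.89801172] [-1.97321744e+01 -8.52846014e+00 -1.97061529e+01  7.88497109e+01
  2.65343881e-04  1.56730222e+02]
[289.55315529 145.78976303] [131.84385096 185.96587678]
```

View pics/p7.png

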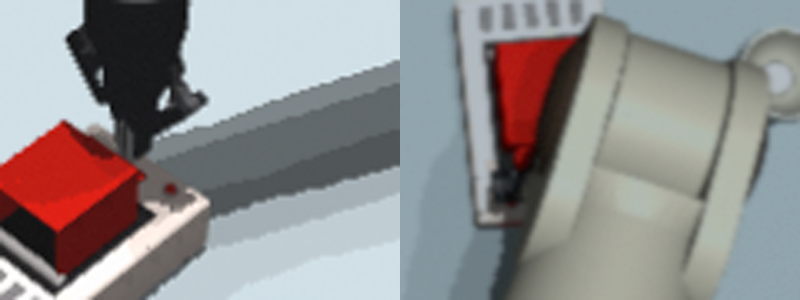

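The picture shows the tip at (133,158) over the case top, again about 8.4 px above the projected TCP. That fits a tip about 27 mm higher than reported. I'm lowering it further to touch the case top and measure this.

>>> {"op": "play_rows", "data": {"steps": [[[0, 0, 0.002, 0], [0, 0, 0.002, 0], [0, 0, 0.002, 0], [0, 0, 0, 0], [0, 0, 0, 0]]]}}

```text
time: 5.38
ee_pos: [0.4269, -0.1531, 0.0376]
tcp_rot: [-180.0, 0.0, 3.5]
wrist_force: [-0.5, 0.3, -0.5]
opening: -0.0001
grasp_force: 0.0
```

>>> {"op": "play_rows", "data": {"steps": [[[0, 0, 0.001, 0], [0, 0, 0.001, 0], [0, 0, 0, 0], [0, 0, 0, 0], [0, 0, 0, 0]]]}}

```text
time: 5.8
ee_pos: [0.427, -0.1532, 0.0358]
tcp_rot: [180.0, -0.0, 3.5]
wrist_force: [0.4, 0.7, 0.0]
opening: -0.0002
grasp_force: 0.0
```

>>> {"op": "play_rows", "data": {"steps": [[[0, 0, 0.001, 0], [0, 0, 0.001, 0], [0, 0, 0, 0], [0, 0, 0, 0], [0, 0, 0, 0]]]}}

```text
time: 6.22
ee_pos: [0.427, -0.1531, 0.0338]
tcp_rot: [-180.0, 0.0, 3.5]
wrist_force: [-0.3, 0.2, 0.6]
opening: -0.0
grasp_force: 0.0
```

>>> {"op": "play_rows", "data": {"steps": [[[0, 0, 0.001, 0], [0, 0, 0.0005, 0], [0, 0, 0, 0], [0, 0, 0, 0], [0, 0, 0, 0]]]}}

```text
time: 6.63
ee_pos: [0.427, -0.1531, 0.0323]
tcp_rot: [-180.0, -0.0, 3.5]
wrist_force: [0.6, -0.8, -0.0]
opening: -0.0
grasp_force: 0.0
```

Run:
```python
from h import *
s=bot.camera('scene');o=bot.get_obs();e=o['ee_pos']
g=s['img'].astype(int).max(2)
for r in range(120,150): print(r,' '.join('%3d'%v for v in g[r,278:302]))
for z in(.06,.07,.03):print(z,proj(s,[e[0],e[1],z])[0],proj(s,[e[0]+.011,e[1],z])[0],proj(s,[e[0]-.011,e[1],z])[0])
```

```text
120  23  25  24  23  23  23  24  22  25  23  24  24  22  23  22  22  24  23  24  22  47  97 112  36
121  24  22  24  24  22  23  21  23  23  22  24  23  23  23  24  24  24  22  23  32  91 156 134  37
122  53  22  23  24  24  25  23  24  23  22  22  22  23  24  23  20  22  22  27  71 145 179  97  37
123 123  55  41  54  24  22  23  24  24  24  24  23  23  23  22  23  23  22  37 108 192 176  54  47
124 184 129 115 126  74  23  24  24  23  23  23  23  24  24  22  24  24  23  37 108 189 165  86  67
125 192 192 192 187 148  22  24  25  22  23  21  23  23  23  24  21  24  23  36 103 166  81  63  49
126 185 185 191 191 178  23  22  24  23  23  23  25  23  24  24  25  25  23  36  69  92  61  33  27
127 150 153 182 188 179  56  24  23  21  22  23  24  24  24  23  24  23  24  24  22  25  29  25  24
128 136 137 138 162 175 126  56  23  25  21  24  24  23  23  24  23  24  24  23  24  24  25  24  25
129 129 123 107 120 140 168  95  36  41  24  22  22  24  24  25  25  23  24  23  23  25  22  23  23
130  98  90 103 107 109 111  73  54  58  31  25  23  22  23  23  23  23  23  22  24  24  24  27  41

[... 1466 characters left out ...]
7  88  87  88  87  84  75  77  75
146 170 170 173 187 187 171 152  71  73  73  73  73  73  82  88  88  88  89  88  87  80  69  74  74
147 187 187 186 185 166 112  72  73  73  73  73  74  76  83  88  88  87  89  89  88  80  68  71  74
148 187 187 184 154  83  71  74  74  73  74  74  73  76  83  88  88  89  88  89  88  81  71  69  70
149 187 171 153  67  70  70  73  73  73  73  73  73  75  82  88  87  88  88  88  88  87  82  76  77
0.06 [289.58268345 141.51690694] [286.55564915 143.51445021] [292.58668374 139.53495479]
0.07 [289.64816469 138.86441367] [286.59924161 140.86618749] [292.67370236 136.87840579]
0.03 [289.39161359 149.25003709] [286.42845738 151.23428312] [292.332745   147.28087102]
```

Run:
```python
from h import *
s=bot.camera('scene')
print('case front edge',[proj(s,w(-.1,y,.06))[0].round(1) for y in(-.065,-.03,0,.03,.065)])
print('lip edge',[proj(s,w(-.059,y,.0955))[0].round(1) for y in(-.031,0,.031)])
H=cv2.cvtColor(s['img'],cv2.COLOR_BGR2HSV)
def ch(p):
    b,g,r=map(int,p); v=max(b,g,r)
    if v<70 and v-min(b,g,r)<15:return '#'
    if r-b>40: return 'r'
    if b-r>6: return '~'   # bluish table
    return '.' if v<130 else 'o'
print('    '+''.join(str(c%10) for c in range(255,325)))
for r in range(100,165):print(r,''.join(ch(p) for p in s['img'][r,255:325]))
```

```text
case front edge [array([277.8, 125.5]), array([286.9, 131.8]), array([294.9, 137.4]), array([303., 143.]), array([312.8, 149.8])]
lip edge [array([275.9, 129.8]), array([284.4, 135.7]), array([293. , 141.8])]
    5678901234567890123456789012345678901234567890123456789012345678901234
100 ~~~~~~~~~~~~~~~~~~~~###############################~~~~~~~~~~~~~~~~~~~
101 ~~~~~~~~~~~~~~~~~~~###############################~~~~~~~~~~~~~~~~~~~~
102 ~~~~~~~~~~~~~~~~~~################################~~~~~~~~~~~~~~~~~~~~
103 ~~~~~~~~~~~~~~~~##################################~~~~~~~~~~~~~~~~~~~~
104 ~~~~~~~~~~~~~~~###################################~~~~~~~~~~~~~~~~~~~~
105 ~~~~~~~~~~~~~~~##################################~~~~~~~~~~~~~~~~~~~~~
106 ~~~~~~~~~~~~~~~##################################~~~~~~~~~~~~~~~~~~~~~
107 ~~~~~~~~~~~~~~~~################################~~~~~~~~~~~~~~~~~~~~~~
108 ~~~~~~~~~~~~~~~~################################~~~~~~~~~~~~~~~~~~~~~~
109 ~~~~~~~~~~~~~~~~~###############################~~~~~~~~~~~~~~~~~~~~~~
110 ~~~~~~~~~~~~~~~~~################################~~~~~~~~~~~~~
[... 3358 characters left out ...]
oooooooo.....~~~~~~~~~~~~
156 #######rrrrrrrrrrrrrrrrrrrrrrrrrrrr.###.oooooooooooo......~~~~~~~~~~~~
157 ########.rrrrrrrrrrrrrrrrrrrrrrrrr.###.ooooooooooo........~~~~~~~~~~~~
158 ##########rrrrrrrrrrrrrrrrrrrrrrr.##.oooooooooooo.........~~~~~~~~~~~~
159 ###########rrrrrrrrrrrrrrrrrrrr.###.oooooooooooo..........~~~~~~~~~~~~
160 ###########.rrrrrrrrrrrrrrrrrr.###.ooooooooooo...........~~~~~~~~~~~~~
161 ###########.rrrrrrrrrrrrrrrrr.###oooooooooooo............~~~~~~~~~~~~~
162 .##########.rrrrrrrrrrrrrrr.###.oooooooooooo.............~~~~~~~~~~~~~
163 o.#########.rrrrrrrrrrrrrr.###.oooooooooooo..............~~~~~~~~~~~~~
164 oo.########.rrrrrrrrrrrrr.###.oooooooooooo..............~~~~~~~~~~~~~~
```

Compared with the top view, x and y agree, so the error looks purely vertical. I'll keep lowering until it touches.

>>> {"op": "play_rows", "data": {"steps": [[[-0.003, 0, 0.002, 0], [0, 0, 0.002, 0], [0, 0, 0.002, 0], [0, 0, 0.002, 0], [0, 0, 0, 0]]]}}

```text
time: 7.15
ee_pos: [0.4238, -0.1532, 0.0237]
tcp_rot: [-180.0, 0.0, 3.5]
wrist_force: [-0.4, -0.1, 0.2]
opening: -0.0002
grasp_force: 0.0
```

>>> {"op": "play_rows", "data": {"steps": [[[0, 0, 0.001, 0], [0, 0, 0.001, 0], [0, 0, 0.001, 0], [0, 0, 0, 0], [0, 0, 0, 0]]]}}

```text
time: 7.57
ee_pos: [0.4242, -0.1534, 0.0225]
tcp_rot: [180.0, -0.0, 3.5]
wrist_force: [-5.0, 2.1, 11.9]
opening: -0.0001
grasp_force: 5.6
```

The fingertip touches the case top at a reading of 0.023, so the true tip height is the reading plus 37 mm. I'll back up and lift the guard.

>>> {"op": "play_rows", "data": {"steps": [[[0, 0, -0.006, 0], [0, 0, -0.006, 0], [0.004, 0, 0, 0], [0.004, 0, 0, 0], [0.004, 0, 0, 0]]]}}

```text
time: 7.98
ee_pos: [0.4349, -0.1527, 0.0331]
tcp_rot: [180.0, 0.2, 3.5]
wrist_force: [-20.5, -3.1, 13.7]
opening: -0.0001
grasp_force: 10.7
```

>>> {"op": "play_rows", "data": {"steps": [[[0.003, 0, -0.004, 0], [0.003, 0, -0.005, 0], [0.003, 0, -0.005, 0], [0.003, 0, -0.005, 0], [0.003, 0, -0.005, 0]]]}}

```text
time: 8.4
ee_pos: [0.4481, -0.1516, 0.0567]
tcp_rot: [-180.0, 0.4, 3.5]
wrist_force: [-17.2, -2.1, 9.4]
opening: 0.0002
grasp_force: 8.9
```

```bash
cat >> h.py <<'E'
def gp(x,z,y,th):  # hinge-frame point (x,z) rotated by th -> world
    c,s=np.cos(th),np.sin(th); return w(.045+x*c+z*s,y,.063-x*s+z*c)
def redbox():
    out={}
    for n,(a,b,c0,d) in dict(scene=(60,215,200,330),top=(200,300,285,350)).items():
        im=bot.camera(n)['img'].astype(int); m=(im[...,2]-im[...,0]>40)&(im[...,2]>1.8*im[...,1])
        k=np.zeros_like(m); k[a:b,c0:d]=m[a:b,c0:d]
        nn,lab,st,_=cv2.connectedComponentsWithStats(k.astype(np.uint8)); i=1+np.argmax(st[1:,4])
        out[n]=st[i].tolist()
    o=bot.get_obs();print(out,'unit',unit(o['ee_pos']).round(4),o['wrist_force'].round(1))
E
python3 - <<'E'
from h import *
redbox()
s=bot.camera('scene');t=bot.camera('top')
for th in(0,.2,.4,.6,.9,1.3,1.65):
    P=[gp(x,z,y,th) for x in(-.085,0) for z in(0,.057) for y in(-.039,.039)]+[gp(-.104,.03,y,th) for y in(-.031,.031)]
    r=lambda q:(q.min(0).round().tolist(),q.max(0).round().tolist())
    print(th,'scene',r(proj(s,P)),'top',r(proj(t,P)))
E
```

```text
{'scene': [241, 125, 49, 48, 1347], 'top': [303, 221, 18, 34, 376]} unit [-0.0571  0.0007  0.0574] [-17.9  -0.6  10.3]
0 scene ([244.0, 125.0], [293.0, 174.0]) top ([302.0, 226.0], [335.0, 266.0])
0.2 scene ([241.0, 123.0], [291.0, 174.0]) top ([302.0, 222.0], [335.0, 262.0])
0.4 scene ([237.0, 122.0], [288.0, 174.0]) top ([302.0, 218.0], [335.0, 257.0])
0.6 scene ([235.0, 122.0], [286.0, 174.0]) top ([302.0, 215.0], [335.0, 253.0])
0.9 scene ([231.0, 123.0], [281.0, 175.0]) top ([301.0, 212.0], [334.0, 246.0])
1.3 scene ([229.0, 129.0], [272.0, 182.0]) top ([300.0, 210.0], [333.0, 234.0])
1.65 scene ([224.0, 135.0], [267.0, 188.0]) top ([300.0, 202.0], [332.0, 231.0])
```

That is 20 N, far too much. I'll back off, then check whether the case moved.

>>> {"op": "play_rows", "data": {"steps": [[[-0.01, 0, 0, 0], [-0.01, 0, 0, 0], [0, 0, 0, 0], [0, 0, 0, 0], [0, 0, 0, 0]]]}}

```text
time: 9.02
ee_pos: [0.4314, -0.153, 0.0574]
tcp_rot: [180.0, -0.0, 3.5]
wrist_force: [0.4, -0.2, 0.5]
opening: -0.0002
grasp_force: 0.0
```

Run:
```python
from h import *
redbox()
def chk(n,sl):
    a=cv2.cvtColor(cv2.imread(f'pics/{n}0.png'),6)[sl].astype(np.float32);b=cv2.cvtColor(bot.camera(n)['img'],6)[sl].astype(np.float32)
    print(n,cv2.phaseCorrelate(a,b,cv2.createHanningWindow(a.shape[::-1],cv2.CV_32F)), abs(a-b).mean())
chk('top',(slice(204,226),slice(284,344)))   # back strip with vents
chk('scene',(slice(165,205),slice(222,275)))
chk('top',(slice(200,290),slice(185,250)))
def ch(p):
    b,g,r=map(int,p); v=max(b,g,r)
    if v<70 and v-min(b,g,r)<15:return '#'
    if r-b>40: return 'r'
    if b-r>6: return '~'
    return '.' if v<130 else 'o'
im=bot.camera('scene')['img']
for r in range(84,160,1):print(r,''.join(ch(p) for p in im[r,235:325]))
```

```text
{'scene': [244, 128, 49, 45, 1210], 'top': [303, 225, 23, 38, 494]} unit [-0.0744  0.0005  0.0573] [-0.2 -0.3 -0. ]
top ((0.2247683093275583, -1.0677658355826658), 0.5437526351875729) 8.336364
scene ((-1.1196252489037128, 0.9620752709139495), 1.0150448947041124) 18.785849
top ((-0.007755638654565189, 0.015811141066379264), 0.9538641823662652) 0.78444445
84 ~~~~~~~~~~~~~~~~~~~~~~~~~~~~~~~~~~~~~~~###############################~~~~~~~~~~~~~~~~~~~~
85 ~~~~~~~~~~~~~~~~~~~~~~~~~~~~~~~~~~~~~~~###############################~~~~~~~~~~~~~~~~~~~~
86 ~~~~~~~~~~~~~~~~~~~~~~~~~~~~~~~~~~~~~~~###############################~~~~~~~~~~~~~~~~~~~~
87 ~~~~~~~~~~~~~~~~~~~~~~~~~~~~~~~~~~~~~~~###############################~~~~~~~~~~~~~~~~~~~~
88 ~~~~~~~~~~~~~~~~~~~~~~~~~~~~~~~~~~~~~~~###############################~~~~~~~~~~~~~~~~~~~~
89 ~~~~~~~~~~~~~~~~~~~~~~~~~~~~~~~~~~~~~~~###############################~~~~~~~~~~~~~~~~~~~~
90 ~~~~~~~~~~~~~~~~~~~~~~~~~~~~~~~~~~~~~~~###############################~~~~~~~~~~~~~~~~~~~~
91 ~~~~~~~~~~~~~~~~~~~~~~~~~~~~~~~~~~~~~~~###############################~~~~~~~~~~~~~
[... 5759 characters left out ...]
##.ooooo.......ooooooo..~.~.~~.~~~~
153 ~~~~~~oooorrrrrrrrr..rrrrrrrrrrrrrrrrrrrrrrrrrrrrrrrrrr###ooooooo...ooooooo..~...~.~~~~~~~
154 ~~~~~ooooorrrrrrr..##.rrrrrrrrrrrrrrrrrrrrrrrrrrrrrrrrr####.oooooooooooooo......~~~~~~~~~~
155 ~~~~oooooorrrrrr.######rrrrrrrrrrrrrrrrrrrrrrrrrrrrrrrr#####.oooooooooooo....~~~~~~~~~~~~~
156 ~~oooooooorrrrr.########.rrrrrrrrrrrrrrrrrrrrrrrrrrrrrr####.oooooooooooo.....~~~~~~~~~~~~~
157 ~ooooooooo..rr.###########rrrrrrrrrrrrrrrrrrrrrrrrrrrr.###.ooooooooooo.......~~~~~~~~~~~~~
158 ooooooooooo..##############rrrrrrrrrrrrrrrrrrrrrrrrrr.###oooooooooooo........~~~~~~~~~~~~~
159 oooooooo..ooo.##############.rrrrrrrrrrrrrrrrrrrrrr.###.oooooooooooo.........~~~~~~~~~~~~~
```

The case slid about 3–4 mm in +x. The guard did swing, to about 0.2 rad, but the lip stuck to the finger by friction. I'll follow the lip's arc closely and press lightly.

>>> {"op": "play_rows", "data": {"steps": [[[-0.002, 0, 0.01, 0], [0, 0, 0.01, 0], [0.003, 0, 0, 0], [0.002, 0, 0, 0], [0, 0, 0, 0]]]}}

```text
time: 9.73
ee_pos: [0.4343, -0.1526, 0.0371]
tcp_rot: [-180.0, 0.0, 3.5]
wrist_force: [0.9, -0.3, 0.4]
opening: -0.0006
grasp_force: 0.0
```

>>> {"op": "play_rows", "data": {"steps": [[[0.001, 0, 0, 0], [0.001, 0, 0, 0], [0, 0, 0, 0], [0, 0, 0, 0], [0, 0, 0, 0]]]}}

```text
time: 10.15
ee_pos: [0.436, -0.1526, 0.0374]
tcp_rot: [180.0, -0.0, 3.5]
wrist_force: [-0.1, 0.4, -0.6]
opening: 0.0003
grasp_force: 0.0
```

>>> {"op": "play_rows", "data": {"steps": [[[0.001, 0, 0, 0], [0.0005, 0, 0, 0], [0, 0, 0, 0], [0, 0, 0, 0], [0, 0, 0, 0]]]}}

```text
time: 10.57
ee_pos: [0.4375, -0.1525, 0.0373]
tcp_rot: [-180.0, 0.0, 3.5]
wrist_force: [0.3, -0.7, 0.9]
opening: 0.0002
grasp_force: 0.0
```

>>> {"op": "play_rows", "data": {"steps": [[[0.001, 0, 0, 0], [0, 0, 0, 0], [0, 0, 0, 0], [0, 0, 0, 0], [0, 0, 0, 0]]]}}

```text
time: 10.98
ee_pos: [0.4385, -0.1525, 0.0373]
tcp_rot: [180.0, -0.0, 3.5]
wrist_force: [0.4, 0.4, 0.1]
opening: -0.0002
grasp_force: 0.0
```

>>> {"op": "play_rows", "data": {"steps": [[[0.001, 0, 0, 0], [0.0005, 0, 0, 0], [0, 0, 0, 0], [0, 0, 0, 0], [0, 0, 0, 0]]]}}

```text
time: 11.4
ee_pos: [0.4386, -0.1524, 0.0372]
tcp_rot: [180.0, 0.2, 3.5]
wrist_force: [-8.4, -1.3, 4.6]
opening: -0.0001
grasp_force: 4.1
```

>>> {"op": "play_rows", "data": {"steps": [[[0.001, 0, 0, 0], [0, 0, 0, 0], [0, 0, 0, 0], [0, 0, 0, 0], [0, 0, 0, 0]]]}}

```text
time: 11.82
ee_pos: [0.4386, -0.1524, 0.0371]
tcp_rot: [180.0, 0.3, 3.5]
wrist_force: [-13.4, -1.3, 7.0]
opening: 0.0003
grasp_force: 6.8
```

>>> {"op": "play_rows", "data": {"steps": [[[-0.0018, 0, 0, 0], [0, 0, 0, 0], [0.0009, 0, -0.0031, 0], [0.001, 0, -0.0031, 0], [0.0011, 0, -0.0031, 0]]]}}

```text
time: 12.23
ee_pos: [0.4418, -0.1522, 0.0468]
tcp_rot: [-180.0, 0.1, 3.5]
wrist_force: [-6.0, -0.9, 1.1]
opening: -0.0
grasp_force: 2.8
```

>>> {"op": "play_rows", "data": {"steps": [[[0.0013, 0, -0.0031, 0], [0.0013, 0, -0.003, 0], [0.0014, 0, -0.003, 0], [0.0015, 0, -0.003, 0], [0.0016, 0, -0.0029, 0]]]}}

```text
time: 12.65
ee_pos: [0.4491, -0.1518, 0.0622]
tcp_rot: [180.0, 0.0, 3.5]
wrist_force: [-6.5, 0.4, 3.6]
opening: -0.0001
grasp_force: 3.0
```

```bash
sed -i 's/^C0=.*;A=/C0=np.array([.509,-.1488]);A=/' h.py; python3 -c "
from h import *
redbox()"
```

```text
{'scene': [241, 125, 48, 48, 1366], 'top': [303, 221, 18, 35, 401]} unit [-0.0597  0.0006  0.0625] [-5.5  0.8  4.2]
```

>>> {"op": "play_rows", "data": {"steps": [[[0.0011, 0, -0.0025, 0], [0.0015, 0, -0.0025, 0], [0.0017, 0, -0.002, 0], [0.002, 0, 0, 0], [0.002, 0, 0, 0]]]}}

```text
time: 13.17
ee_pos: [0.4555, -0.1514, 0.0695]
tcp_rot: [180.0, 0.2, 3.5]
wrist_force: [-20.5, -0.7, 13.5]
opening: 0.0002
grasp_force: 10.3
```

>>> {"op": "play_rows", "data": {"steps": [[[0.002, 0, 0, 0], [0.002, 0, 0, 0], [0.002, 0, 0, 0], [0.002, 0, 0, 0], [0.002, 0, 0, 0]]]}}

```text
time: 13.58
ee_pos: [0.4653, -0.1509, 0.0694]
tcp_rot: [180.0, 0.2, 3.5]
wrist_force: [-19.3, -1.1, 14.1]
opening: -0.0003
grasp_force: 10.0
```

```bash
python3 -c "
from h import *
redbox()"
```

```text
{'scene': [236, 127, 49, 49, 1407], 'top': [303, 215, 16, 34, 363]} unit [-0.0433  0.0005  0.0694] [-16.9  -1.1  11.3]
```

>>> {"op": "play_rows", "data": {"steps": [[[-0.003, 0, -0.001, 0], [0, 0, 0, 0], [0, 0, 0, 0], [0, 0, 0, 0], [0, 0, 0, 0]]]}}

```text
time: 14.1
ee_pos: [0.4645, -0.1509, 0.0697]
tcp_rot: [180.0, 0.0, 3.5]
wrist_force: [-5.3, -0.6, 3.5]
opening: -0.0002
grasp_force: 2.8
```

```bash
cat >> h.py <<'E'
def chk():
    for n,sl in (('top',(slice(200,224),slice(284,344))),('scene',(slice(165,205),slice(222,275)))):
        a=cv2.cvtColor(cv2.imread(f'pics/{n}0.png'),6)[sl].astype(np.float32);b=cv2.cvtColor(bot.camera(n)['img'],6)[sl].astype(np.float32)
        print(n,cv2.phaseCorrelate(a,b,cv2.createHanningWindow(a.shape[::-1],cv2.CV_32F)))
def corners(): # white case: extreme left/bottom corner of case top in scene + back edge rows in top
    t=bot.camera('top')['img'].astype(int)
    for col in (293,296,300,328,332):
        v=t[196:235,col].min(1); d=np.diff(v); print('top col',col,'edge row',196+int(np.argmax(d))+.5, end='; ')
    print()
E
python3 -c "
from h import *
redbox();chk();corners()
t=cv2.imread('pics/top0.png').astype(int)
for col in (293,296,300,328,332):
    d=np.diff(t[196:235,col].min(1));print(col,196+int(np.argmax(d))+.5)
"
```

```text
{'scene': [236, 127, 49, 49, 1404], 'top': [303, 216, 17, 34, 378]} unit [-0.0446  0.0006  0.0697] [-5.6 -0.1  3.9]
top ((6.9409223739449075, -11.384961401912634), 0.04643061293496026)
scene ((-4.113243949115152, 3.715527837165041), 0.635102864989528)
top col 293 edge row 208.5; top col 296 edge row 208.5; top col 300 edge row 218.5; top col 328 edge row 214.5; top col 332 edge row 200.5; 
293 214.5
296 213.5
300 213.5
328 221.5
332 210.5
```

The case has slid about 14 mm in total. Level pushing jams at this friction, so I'll push up along the arc from here.

>>> {"op": "play_rows", "data": {"steps": [[[0.001, 0, -0.003, 0], [0.0017, 0, -0.0028, 0], [0.0019, 0, -0.0028, 0], [0.002, 0, -0.0028, 0], [0.002, 0, -0.0027, 0]]]}}

```text
time: 14.77
ee_pos: [0.4737, -0.1503, 0.0841]
tcp_rot: [180.0, -0.0, 3.5]
wrist_force: [-0.6, -0.0, 0.6]
opening: 0.0001
grasp_force: 0.1
```

>>> {"op": "play_rows", "data": {"steps": [[[0.0022, 0, -0.0025, 0], [0.0022, 0, -0.0024, 0], [0.0023, 0, -0.0023, 0], [0.0023, 0, -0.0022, 0], [0.0024, 0, -0.002, 0]]]}}

```text
time: 15.18
ee_pos: [0.4848, -0.1496, 0.0953]
tcp_rot: [180.0, -0.0, 3.5]
wrist_force: [-0.3, -0.6, 0.9]
opening: 0.0001
grasp_force: 0.2
```

```bash
sed -i 's/^C0=.*;A=/C0=np.array([.520,-.1481]);A=/' h.py; python3 -c "
from h import *
redbox()
s=bot.camera('scene');t=bot.camera('top')
for th in(0,.2,.4,.6,.9,1.3,1.65):
    P=[gp(x,z,y,th) for x in(-.085,0) for z in(0,.057) for y in(-.039,.039)]+[gp(-.104,.03,y,th) for y in(-.031,.031)]
    r=lambda q:(q.min(0).round().tolist(),q.max(0).round().tolist())
    print(th,'scene',r(proj(s,P)),'top',r(proj(t,P)))"
```

```text
{'scene': [232, 127, 50, 49, 1507], 'top': [302, 211, 15, 30, 330]} unit [-0.0351  0.0006  0.0954] [-0.6 -0.4 -1.3]
0 scene ([240.0, 128.0], [289.0, 177.0]) top ([301.0, 221.0], [334.0, 261.0])
0.2 scene ([236.0, 126.0], [287.0, 177.0]) top ([301.0, 217.0], [334.0, 257.0])
0.4 scene ([233.0, 125.0], [284.0, 177.0]) top ([301.0, 213.0], [334.0, 252.0])
0.6 scene ([230.0, 125.0], [282.0, 177.0]) top ([301.0, 210.0], [334.0, 248.0])
0.9 scene ([227.0, 126.0], [277.0, 178.0]) top ([301.0, 207.0], [333.0, 241.0])
1.3 scene ([225.0, 132.0], [268.0, 186.0]) top ([300.0, 205.0], [333.0, 229.0])
1.65 scene ([219.0, 139.0], [262.0, 191.0]) top ([299.0, 197.0], [332.0, 226.0])
```

>>> {"op": "play_rows", "data": {"steps": [[[0.0035, 0, -0.002, 0], [0.0035, 0, -0.0015, 0], [0.0035, 0, -0.0015, 0], [0.0035, 0, -0.001, 0], [0.0035, 0, 0, 0]]]}}

```text
time: 15.8
ee_pos: [0.5026, -0.1485, 0.1014]
tcp_rot: [180.0, -0.0, 3.5]
wrist_force: [-1.8, -0.5, 0.0]
opening: 0.0
grasp_force: 0.1
```

>>> {"op": "play_rows", "data": {"steps": [[[0.0035, 0, 0, 0], [0.0035, 0, 0, 0], [0.0035, 0, 0, 0], [0.0035, 0, 0, 0], [0.0035, 0, 0, 0]]]}}

```text
time: 16.22
ee_pos: [0.5194, -0.1475, 0.1017]
tcp_rot: [180.0, 0.0, 3.5]
wrist_force: [-8.2, 0.4, 17.7]
opening: -0.0
grasp_force: 9.8
```

```bash
python3 -c "
from h import *
redbox()"
```

```text
{'scene': [228, 128, 47, 53, 1579], 'top': [302, 208, 14, 19, 192]} unit [-1.000e-04  7.000e-04  1.022e-01] [-3.6  1.6  6.5]
```

>>> {"op": "play_rows", "data": {"steps": [[[-0.001, 0, -0.004, 0], [0, 0, -0.004, 0], [0, 0, -0.004, 0], [0, 0, -0.004, 0], [0, 0, 0, 0]]]}}

```text
time: 16.73
ee_pos: [0.5189, -0.1476, 0.1181]
tcp_rot: [180.0, -0.1, 3.5]
wrist_force: [-0.3, -0.3, -0.1]
opening: 0.0002
grasp_force: 0.0
```

>>> {"op": "play_rows", "data": {"steps": [[[0.003, 0, 0, 0], [0.003, 0, 0, 0], [0.003, 0, 0, 0], [0.003, 0, 0, 0], [0.003, 0, 0, 0]]]}}

```text
time: 17.15
ee_pos: [0.5337, -0.1465, 0.1168]
tcp_rot: [-180.0, 0.0, 3.5]
wrist_force: [-0.5, 0.0, -0.4]
opening: 0.0
grasp_force: 0.0
```

```bash
python3 -c "
from h import *
redbox()"
```

```text
{'scene': [227, 130, 45, 53, 1546], 'top': [302, 207, 12, 14, 122]} unit [0.0139 0.0008 0.1168] [ 0.  -0.1 -0.3]
```

Good, almost no force. I'll keep going past the balance point.

>>> {"op": "play_rows", "data": {"steps": [[[0.003, 0, 0, 0], [0.003, 0, 0, 0], [0.003, 0, 0, 0], [0.003, 0, 0, 0], [0.003, 0, 0, 0]]]}}

```text
time: 17.67
ee_pos: [0.5487, -0.1456, 0.1171]
tcp_rot: [180.0, -0.0, 3.5]
wrist_force: [0.7, 0.9, -0.4]
opening: -0.0
grasp_force: 0.0
```

>>> {"op": "play_rows", "data": {"steps": [[[0.003, 0, 0, 0], [0, 0, 0, 0], [0, 0, 0, 0], [-0.03, 0, 0, 0], [-0.03, 0, 0, 0]]]}}

```text
time: 18.08
ee_pos: [0.491, -0.149, 0.116]
tcp_rot: [-180.0, 0.1, 3.6]
wrist_force: [-1.3, -0.1, 0.5]
opening: -0.0001
grasp_force: 0.0
```

```bash
python3 -c "
from h import *
redbox()"
```

```text
{'scene': [221, 141, 41, 50, 1326], 'top': [302, 200, 19, 18, 281]} unit [-0.0316  0.0008  0.1172] [ 2.4 -0.4  0.4]
```

The guard now rests on its back stop. Next, the toggle.

>>> {"op": "play_rows", "data": {"steps": [[[-0.022, 0, 0, 0], [0, 0, 0.03, 0], [0, 0, 0.025, 0], [0, 0, 0.01, 0], [0, 0, 0, 0]]]}}

```text
time: 18.6
ee_pos: [0.4682, -0.1501, 0.0499]
tcp_rot: [-179.9, 0.2, 3.5]
wrist_force: [-0.3, -0.1, -0.1]
opening: 0.0
grasp_force: 0.0
```

>>> {"op": "play_rows", "data": {"steps": [[[0.005, 0, 0, 0], [0.005, 0, 0, 0], [0.004, 0, 0, 0], [0.004, 0, 0, 0], [0, 0, 0, 0]]]}}

```text
time: 19.02
ee_pos: [0.4888, -0.1494, 0.0527]
tcp_rot: [180.0, -0.1, 3.6]
wrist_force: [-0.8, 0.6, -0.2]
opening: 0.0001
grasp_force: 0.0
```

>>> {"op": "play_rows", "data": {"steps": [[[0.003, 0, 0, 0], [0.003, 0, 0, 0], [0.003, 0, 0, 0], [0.003, 0, 0, 0], [0.003, 0, 0, 0]]]}}

```text
time: 19.43
ee_pos: [0.5027, -0.1485, 0.0521]
tcp_rot: [-180.0, 0.0, 3.5]
wrist_force: [-2.2, -0.1, 1.7]
opening: 0.0001
grasp_force: 0.9
```

>>> {"op": "play_rows", "data": {"steps": [[[0.002, 0, 0, 0], [0.002, 0, 0, 0], [0.002, 0, 0, 0], [0.001, 0, 0, 0], [0, 0, 0, 0]]]}}

```text
time: 19.85
ee_pos: [0.5097, -0.148, 0.052]
tcp_rot: [-180.0, -0.0, 3.5]
wrist_force: [-0.2, -0.1, 0.5]
opening: 0.0001
grasp_force: 0.2
```

>>> {"op": "play_rows", "data": {"steps": [[[0.002, 0, 0, 0], [0.002, 0, 0, 0], [0.001, 0, 0, 0], [0, 0, 0, 0], [0, 0, 0, 0]]]}}

```text
time: 20.27
ee_pos: [0.5145, -0.1477, 0.052]
tcp_rot: [-180.0, 0.0, 3.5]
wrist_force: [-1.0, 0.7, -0.0]
opening: -0.0003
grasp_force: 0.4
```

>>> {"op": "play_rows", "data": {"steps": [[[0.001, 0, 0, 0], [0.001, 0, 0, 0], [0, 0, 0, 0], [0, 0, 0, 0], [0, 0, 0, 0]]]}}

```text
time: 20.68
ee_pos: [0.5165, -0.1476, 0.0521]
tcp_rot: [180.0, -0.0, 3.5]
wrist_force: [-1.0, -0.5, -0.6]
opening: -0.0
grasp_force: 0.6
```

>>> {"op": "play_rows", "data": {"steps": [[[0.001, 0, 0, 0], [0.001, 0, 0, 0], [0, 0, 0, 0], [0, 0, 0, 0], [0, 0, 0, 0]]]}}

```text
time: 21.1
ee_pos: [0.5185, -0.1475, 0.0521]
tcp_rot: [180.0, -0.0, 3.5]
wrist_force: [-1.2, -1.0, -1.2]
opening: -0.0
grasp_force: 0.7
```

>>> {"op": "play_rows", "data": {"steps": [[[0.001, 0, 0, 0], [0.0005, 0, 0, 0], [0, 0, 0, 0], [0, 0, 0, 0], [0, 0, 0, 0]]]}}

```text
time: 21.52
ee_pos: [0.519, -0.1474, 0.0519]
tcp_rot: [-180.0, 0.1, 3.5]
wrist_force: [-6.0, -0.7, 0.3]
opening: -0.0001
grasp_force: 3.2
```

The toggle met its stop where expected. I'll give it one last small push, back away, and check where the bottles are behind the unit.

>>> {"op": "play_rows", "data": {"steps": [[[0.0005, 0, 0, 0], [0, 0, 0, 0], [-0.015, 0, 0, 0], [-0.03, 0, 0, 0], [0, 0, -0.03, 0]]]}}

```text
time: 21.93
ee_pos: [0.4657, -0.1479, 0.073]
tcp_rot: [-179.6, 1.0, 3.5]
wrist_force: [-0.7, 0.3, -1.0]
opening: -0.0002
grasp_force: 0.0
```

>>> {"op": "play_rows", "data": {"steps": [[[0, 0, -0.04, 0], [0, 0, -0.04, 0], [0.02, 0, -0.01, 0], [0.035, 0, 0, 0], [0.035, 0, 0, 0]]]}}

```text
time: 22.35
ee_pos: [0.5675, -0.1449, 0.1748]
tcp_rot: [179.9, -0.3, 3.5]
wrist_force: [0.1, -1.2, 0.4]
opening: -0.0003
grasp_force: 0.0
```

```bash
python3 -c "
from h import *
t=bot.camera('top');redbox()
for p in [(322,155),(259,177),(202,154)]: print(unit(onz(t,p,.13)))
print(bot.get_obs()['q'])
im=t['img'][175:235,280:345].astype(int)
for r in range(20,50):print(175+r,' '.join('%3d'%v for v in im[r].max(1)[8:60:2]))
"
```

```text
{'scene': [221, 141, 41, 50, 1310], 'top': [302, 200, 9, 3, 21]} unit [0.0472 0.0011 0.1703] [-0.7  0.  -0.2]
[ 0.23685188 -0.03390019  0.13      ]
[0.18470954 0.15208764 0.13      ]
[0.26599254 0.31057095 0.13      ]
[-1.42765325e+01  9.55365435e+00  1.25150162e+01  9.30683314e+01
  1.76108280e-02  1.62116254e+02]
195 115 115 116 115 115 115 115 115 112 101  99  99  89  42  43  91 101 101 103 103 104  92 100 104 107 110
196 115 116 115 115 115 115 115 115 110  99  99  98  86  40  47  93  99 100 101 102 102  90 101 104 108 110
197 115 115 115 115 115 115 115 109 102  91  89  88  75  38  53  93  97  98 100 101  99  91 102 105 108 111
198 116 115 115 115 115 116 112  95  97  98  96  97  79  36  59  93  96  96  97  98  96  95 102 105 108 111
199 115 115 115 115 116 115 107 104 107 108 104  96  73  37  63  92  94  94  96  97  94  97 103 106 109 111
200 115 115 115 116 116 116 103  99 109 108 104  92  64  37  67  90  92  93  94  94  91  97 104 107 109 112
201 116 115 116 115 115 115  98  89 101 102  99  83  49  37  73  88  89  90  91  92  91  99 104 107 109 112
202 116 115 115 116 115 115
[... 1756 characters left out ...]
  70  78  84  90  95  98 102 105 108 110 113 116 120
219 105  91  83 122 126 122  96  33  40  43  43  46  59  71  79  86  91  95  99 103 106 108 110 113 117 120
220 105  89  83 124 127 126 103  36  39  41  40  47  62  73  80  87  92  96 100 103 106 109 112 114 117 120
221 105  90  81 124 126 122  93  34  30  27  28  48  65  74  81  88  92  96 101 104 106 109 111 114 117 120
222 105  89  78 123 125 109  54  29  16  11  20  52  66  75  83  89  93  97 101 104 107 109 112 115 117 121
223 105  89  76 122 124 105  30  27  18  13  26  55  68  77  84  89  94  98 102 104 107 109 112 115 118 121
224 105  89  75 124 124 106  35  32  33  28  36  58  69  77  84  90  94  98 102 105 107 110 113 115 119 122
```

>>> {"op": "play_rows", "data": {"steps": [[[0.035, 0, 0, 0], [0.035, 0, 0, 0], [0.018, 0, 0, 0], [0, 0, 0.02, 0], [0, 0, 0.03, 0]]]}}

```text
time: 22.92
ee_pos: [0.6553, -0.1394, 0.1247]
tcp_rot: [179.9, -0.3, 3.6]
wrist_force: [0.9, -0.3, -0.4]
opening: -0.0002
grasp_force: 0.0
```

>>> {"op": "play_rows", "data": {"steps": [[[0, 0, 0.02, 0], [0, 0, 0.008, 0], [0, 0, 0, 0], [-0.005, 0, 0, 0], [-0.004, 0, 0, 0]]]}}

```text
time: 23.33
ee_pos: [0.6444, -0.14, 0.0963]
tcp_rot: [180.0, -0.1, 3.5]
wrist_force: [-0.5, -0.8, 0.0]
opening: 0.0
grasp_force: 0.0
```

>>> {"op": "play_rows", "data": {"steps": [[[-0.003, 0, 0, 0], [-0.003, 0, 0, 0], [-0.003, 0, -0.001, 0], [-0.003, 0, -0.0015, 0], [-0.003, 0, -0.0015, 0]]]}}

```text
time: 23.75
ee_pos: [0.6291, -0.1407, 0.0986]
tcp_rot: [180.0, -0.0, 3.5]
wrist_force: [0.7, -0.6, 0.8]
opening: 0.0001
grasp_force: 0.3
```

>>> {"op": "play_rows", "data": {"steps": [[[-0.003, 0, -0.0015, 0], [-0.003, 0, -0.0015, 0], [-0.003, 0, -0.0015, 0], [-0.003, 0, -0.0015, 0], [-0.003, 0, -0.0015, 0]]]}}

```text
time: 24.17
ee_pos: [0.6139, -0.1416, 0.1057]
tcp_rot: [-180.0, 0.0, 3.5]
wrist_force: [-0.7, 0.7, -0.2]
opening: 0.0002
grasp_force: 0.2
```

```bash
python3 -c "
from h import *
redbox()"
```

```text
Traceback (most recent call last):
  File "h.py", line 25, in redbox
    nn,lab,st,_=cv2.connectedComponentsWithStats(k.astype(np.uint8)); i=1+np.argmax(st[1:,4])
                                                                          ~~~~~~~~~^^^^^^^^^^
ValueError: attempt to get argmax of an empty sequence
```

>>> {"op": "play_rows", "data": {"steps": [[[-0.0035, 0, -0.001, 0], [-0.0035, 0, -0.001, 0], [-0.0035, 0, -0.001, 0], [-0.0035, 0, 0, 0], [-0.0035, 0, 0, 0]]]}}

```text
time: 24.68
ee_pos: [0.5964, -0.1427, 0.1086]
tcp_rot: [180.0, -0.0, 3.5]
wrist_force: [-0.6, 0.4, -0.6]
opening: 0.0
grasp_force: 0.1
```

>>> {"op": "play_rows", "data": {"steps": [[[-0.0035, 0, 0, 0], [-0.0035, 0, 0, 0], [-0.0035, 0, 0, 0], [-0.0035, 0, 0, 0], [-0.0035, 0, 0, 0]]]}}

```text
time: 25.1
ee_pos: [0.5789, -0.1438, 0.1085]
tcp_rot: [-180.0, 0.0, 3.5]
wrist_force: [-0.4, -0.4, 0.0]
opening: 0.0001
grasp_force: 0.0
```

```bash
sed -i "s/ nn,lab/ if not k.any(): continue\n        nn,lab/" h.py; python3 -c "
from h import *
redbox()"
```

```text
{'scene': [229, 135, 48, 43, 1210]} unit [0.059  0.0008 0.1087] [-0.1  0.4  0.5]
```

>>> {"op": "play_rows", "data": {"steps": [[[-0.003, 0, 0, 0], [-0.003, 0, 0, 0], [0, 0, -0.01, 0], [0, 0, -0.03, 0], [0, 0, -0.03, 0]]]}}

```text
time: 25.62
ee_pos: [0.5724, -0.1439, 0.179]
tcp_rot: [-180.0, 0.1, 3.5]
wrist_force: [0.4, 0.6, 0.3]
opening: 0.0002
grasp_force: 0.0
```

>>> {"op": "play_rows", "data": {"steps": [[[0.03, 0, 0, 0], [0.035, 0, 0, 0], [0.035, 0, 0, 0], [0, 0, 0, 0], [0, 0, 0, 0]]]}}

```text
time: 26.03
ee_pos: [0.6743, -0.1376, 0.176]
tcp_rot: [-179.9, 0.2, 3.6]
wrist_force: [-0.2, 0.7, -0.3]
opening: 0.0003
grasp_force: 0.0
```

```bash
python3 -c "
from h import *
redbox();chk()
s=bot.camera('scene')
# refit case from back corners in scene: brightness boundary
im=s['img'].astype(int)
for r in range(165,210,4):print(r,' '.join('%3d'%v for v in im[r].min(1)[215:290:3]))
"
```

```text
{'scene': [241, 130, 48, 46, 1214]} unit [0.1532 0.0011 0.1789] [-0.3  0.1  0.3]
top ((-1.6434044251005169, 0.015168808623737817), 0.5832925160725911)
scene ((-4.296405900129802, 3.5454073572395224), 0.5460475173261431)
165 184 184 184 174 125 104  97 103  49  24  77  81  23  18  18  17  16  15  16  18  15  16  18  70  85
169 184 184 102 103 103  62  63 102  95 103  27  35  80  74  19  16  14  16  14  17  17  59  85  86  88
173 184 184  94  88 104 105  98  61  68 103 100  99  22  51  83  51  17  15  17  41  87  86  87  86  82
177 183 161 105  80  82  97 103 103  95  61  70 103 102  58  19  62  69  23  86 129 175 159  85  85  80
181 111 111 110  81  80  81  82 101 104 104  90  52  62  87  86  34 130 173 175 170  84  86  82  82  79
185 111 102  86  85  80  81  81  82  83  86  84  86  78  74 110 177 176 176 138  84  86  84  83  78  79
189  86  86  86  86  87  76  82  81  80  81  92 177 150 180 176 178 169  88  84  84  84  82  79 146 145
193  87  86  87  86  86  87  85  76  81  80  83  90 174 210 202 116  86  88  84  83  79 146 146 155 170
197  87  87  87  87  86  86  86  86  77  79  81  86  82 104  89  89  86  86  84 116 156 171 170 171 170
201  72  72  73  86  86  86  81  72  72  72  72  82  85  88  89  86  85  90 171 171 171 171 170 170 171
205  72  73  72  72  73  72  72  73  72  72 147 141  80  84  86  69 170 171 171 171 171 171 171 171 171
209  86  72  72  72  72  72  72  72 142 147 148 156 146 103 124 171 171 170 171 171 171 171 171 171 171
```

The guard is shut. The case is still about 14 mm too far back, so I'll push it gently forward from behind to its starting place.

>>> {"op": "play_rows", "data": {"steps": [[[-0.024, 0, 0, 0], [0, 0, 0.03, 0], [0, 0, 0.035, 0], [0, 0, 0.035, 0], [0, 0, 0.03, 0]]]}}

```text
time: 26.7
ee_pos: [0.6481, -0.1395, 0.0481]
tcp_rot: [180.0, -0.1, 3.5]
wrist_force: [-1.2, 0.3, 0.3]
opening: 0.0
grasp_force: 0.0
```

>>> {"op": "play_rows", "data": {"steps": [[[0, 0, 0.03, 0], [0, 0, 0.015, 0], [-0.004, 0, 0, 0], [-0.003, 0, 0, 0], [0, 0, 0, 0]]]}}

```text
time: 27.12
ee_pos: [0.6423, -0.1402, 0.0062]
tcp_rot: [180.0, -0.2, 3.5]
wrist_force: [0.3, -0.1, 0.6]
opening: -0.0002
grasp_force: 0.0
```

>>> {"op": "play_rows", "data": {"steps": [[[-0.004, 0, 0, 0], [-0.003, 0, 0, 0], [-0.002, 0, 0, 0], [-0.001, 0, 0, 0], [0, 0, 0, 0]]]}}

```text
time: 27.53
ee_pos: [0.6322, -0.1405, 0.004]
tcp_rot: [180.0, -0.0, 3.5]
wrist_force: [-0.9, -0.4, -0.8]
opening: -0.0001
grasp_force: 0.0
```

>>> {"op": "play_rows", "data": {"steps": [[[-0.001, 0, 0, 0], [-0.001, 0, 0, 0], [-0.001, 0, 0, 0], [0, 0, 0, 0], [0, 0, 0, 0]]]}}

```text
time: 27.95
ee_pos: [0.6309, -0.1405, 0.0037]
tcp_rot: [180.0, -0.2, 3.6]
wrist_force: [9.1, 1.5, -3.7]
opening: -0.0002
grasp_force: 4.2
```

>>> {"op": "play_rows", "data": {"steps": [[[-0.0015, 0, 0, 0], [-0.0015, 0, 0, 0], [-0.0015, 0, 0, 0], [-0.0015, 0, 0, 0], [-0.0015, 0, 0, 0]]]}}

```text
time: 28.37
ee_pos: [0.6239, -0.141, 0.0038]
tcp_rot: [180.0, -0.2, 3.6]
wrist_force: [11.4, 1.6, -4.9]
opening: 0.0
grasp_force: 5.5
```

```bash
python3 -c "
from h import *
redbox();chk()"
```

```text
{'scene': [246, 128, 45, 46, 1157]} unit [0.1039 0.001  0.0038] [ 9.1  0.1 -3.1]
top ((-20.708551270844175, -2.891198706630302), 0.045997925599416095)
scene ((-1.9309003433908103, 1.7402681985970894), 0.7343395180172391)
```

>>> {"op": "play_rows", "data": {"steps": [[[-0.0015, 0, 0, 0], [-0.0015, 0, 0, 0], [-0.0015, 0, 0, 0], [-0.001, 0, 0, 0], [0, 0, 0, 0]]]}}

```text
time: 28.98
ee_pos: [0.6182, -0.1413, 0.0038]
tcp_rot: [180.0, -0.2, 3.6]
wrist_force: [9.2, 0.6, -3.7]
opening: -0.0001
grasp_force: 4.8
```

```bash
python3 -c "
from h import *
redbox();chk()"
```

```text
{'scene': [247, 127, 46, 46, 1149]} unit [0.0984 0.0009 0.0037] [ 9.4  0.2 -4.1]
top ((-0.1525025812883598, -1.9493016290551797), 0.22073467208279504)
scene ((-0.7623362590606781, 0.5943266190669938), 0.6731652412149641)
```

>>> {"op": "play_rows", "data": {"steps": [[[0.01, 0, 0, 0], [0, 0, -0.04, 0], [0, 0, -0.04, 0], [0, 0, -0.04, 0], [0, 0, -0.04, 0]]]}}

```text
time: 29.6
ee_pos: [0.6258, -0.1407, 0.1652]
tcp_rot: [-180.0, 0.0, 3.5]
wrist_force: [0.9, -0.9, 0.1]
opening: -0.0002
grasp_force: 0.0
```

>>> {"op": "play_rows", "data": {"steps": [[[0, 0, -0.03, 0], [0, 0.04, 0, 0], [0, 0.04, 0, 0], [0, 0.04, 0, 0], [0, 0.04, 0, 0]]]}}

```text
time: 30.02
ee_pos: [0.6361, -0.302, 0.1938]
tcp_rot: [180.0, -0.0, 3.6]
wrist_force: [1.6, 0.1, 0.5]
opening: 0.0002
grasp_force: 0.0
```

>>> {"op": "play_rows", "data": {"steps": [[[-0.03, 0.03, 0, 0], [-0.03, 0.03, 0, 0], [-0.03, 0.03, 0, 0], [-0.03, 0.03, 0, 0], [-0.03, 0, 0, 0]]]}}

```text
time: 30.43
ee_pos: [0.4938, -0.4315, 0.1914]
tcp_rot: [-180.0, 0.1, 3.4]
wrist_force: [0.5, 0.4, -0.4]
opening: -0.0002
grasp_force: 0.0
```

```bash
python3 -c "
from h import *
redbox();chk();corners()
# unit outline shift by several patches, red mask centroid vs initial
for n,(a,b,c0,d) in dict(scene=(110,200,230,310),top=(205,290,295,345)).items():
    for im in (cv2.imread(f'pics/{n}0.png'),bot.camera(n)['img']):
        i=im.astype(int);m=((i[...,2]-i[...,0]>40)&(i[...,2]>1.8*i[...,1]))[a:b,c0:d]
        r,c=np.nonzero(m);print(n,m.sum(),c.mean()+c0,r.mean()+a,c.min()+c0,r.min()+a,c.max()+c0,r.max()+a)
    A=cv2.cvtColor(cv2.imread(f'pics/{n}0.png'),6)[a:b,c0:d].astype(np.float32);B=cv2.cvtColor(bot.camera(n)['img'],6)[a:b,c0:d].astype(np.float32)
    print(cv2.phaseCorrelate(A,B))
"
```

```text
{'scene': [245, 127, 48, 46, 1213], 'top': [303, 225, 31, 40, 1040]} unit [-0.045  -0.2786  0.1933] [-0.4 -0.   0.2]
top ((-0.10000513235073072, -1.114235032086187), 1.0270865791373782)
scene ((-1.0551231622448327, 0.6156079583968186), 1.07345312833786)
top col 293 edge row 212.5; top col 296 edge row 212.5; top col 300 edge row 223.5; top col 328 edge row 220.5; top col 332 edge row 209.5; 
scene 1208 270.05546357615896 146.91804635761588 246 126 302 171
scene 1221 269.2735462735463 147.72153972153973 245 127 301 172
((-0.7955670772021008, 0.6837921811381165), 0.9954903496636285)
top 1037 318.67791706846674 245.08196721311475 304 226 334 275
top 1042 318.29558541266795 243.91074856046066 303 225 333 274
((-0.27496346756812073, -0.9174718858629518), 0.8829245056576199)
```

A shift of about 2.7 mm remains. There is time for one more gentle push.

>>> {"op": "play_rows", "data": {"steps": [[[0.03, -0.03, 0, 0], [0.03, -0.03, 0, 0], [0.03, -0.03, 0, 0], [0.03, -0.03, 0, 0], [0.03, 0, 0, 0]]]}}

```text
time: 31.3
ee_pos: [0.638, -0.2947, 0.1946]
tcp_rot: [-179.9, -0.0, 3.8]
wrist_force: [-1.1, -0.4, 0.7]
opening: -0.0001
grasp_force: 0.0
```

>>> {"op": "play_rows", "data": {"steps": [[[0, -0.04, 0, 0], [0, -0.04, 0, 0], [0, -0.04, 0, 0], [0, -0.04, 0, 0], [0, 0, 0, 0]]]}}

```text
time: 31.72
ee_pos: [0.6266, -0.1338, 0.194]
tcp_rot: [-179.9, -0.0, 3.9]
wrist_force: [-0.6, 0.2, 1.2]
opening: -0.0004
grasp_force: 0.0
```

>>> {"op": "play_rows", "data": {"steps": [[[0, 0, 0.04, 0], [0, 0, 0.04, 0], [0, 0, 0.04, 0], [0, 0, 0.04, 0], [0, 0, 0.025, 0]]]}}

```text
time: 32.13
ee_pos: [0.6247, -0.1396, 0.004]
tcp_rot: [-179.9, 0.2, 3.6]
wrist_force: [-0.7, 0.0, 0.0]
opening: -0.0001
grasp_force: 0.0
```

>>> {"op": "play_rows", "data": {"steps": [[[-0.003, 0, 0, 0], [-0.002, 0, 0, 0], [-0.001, 0, 0, 0], [0, 0, 0, 0], [0, 0, 0, 0]]]}}

```text
time: 32.55
ee_pos: [0.6217, -0.1415, 0.0112]
tcp_rot: [179.9, -0.2, 3.5]
wrist_force: [-0.3, 0.4, 0.1]
opening: -0.0
grasp_force: 0.0
```

>>> {"op": "play_rows", "data": {"steps": [[[-0.002, 0, 0, 0], [-0.0015, 0, 0, 0], [-0.001, 0, 0, 0], [-0.001, 0, 0, 0], [0, 0, 0, 0]]]}}

```text
time: 32.97
ee_pos: [0.6176, -0.1416, 0.0101]
tcp_rot: [180.0, -0.4, 3.6]
wrist_force: [10.7, 0.7, -1.2]
opening: 0.0001
grasp_force: 5.4
```

>>> {"op": "play_rows", "data": {"steps": [[[-0.001, 0, 0, 0], [-0.001, 0, 0, 0], [0, 0, 0, 0], [0, 0, 0, 0], [0, 0, 0, 0]]]}}

```text
time: 33.38
ee_pos: [0.6157, -0.1418, 0.0101]
tcp_rot: [180.0, -0.4, 3.6]
wrist_force: [11.3, 0.8, -1.5]
opening: 0.0001
grasp_force: 5.5
```

>>> {"op": "play_rows", "data": {"steps": [[[0.01, 0, 0, 0], [0, 0, -0.04, 0], [0, 0, -0.04, 0], [0, 0, -0.04, 0], [0, 0, -0.04, 0]]]}}

```text
time: 33.8
ee_pos: [0.6223, -0.141, 0.1708]
tcp_rot: [180.0, -0.0, 3.5]
wrist_force: [1.1, 0.2, 0.7]
opening: -0.0001
grasp_force: 0.0
```

>>> {"op": "play_rows", "data": {"steps": [[[0, 0, -0.03, 0], [0, 0.04, 0, 0], [0, 0.04, 0, 0], [0, 0.04, 0, 0], [0, 0.04, 0, 0]]]}}

```text
time: 34.22
ee_pos: [0.6326, -0.3023, 0.1995]
tcp_rot: [180.0, -0.1, 3.6]
wrist_force: [0.7, -0.4, 0.3]
opening: 0.0003
grasp_force: 0.0
```

>>> {"op": "play_rows", "data": {"steps": [[[-0.03, 0.03, 0, 0], [-0.03, 0.03, 0, 0], [-0.03, 0.03, 0, 0], [-0.03, 0.03, 0, 0], [-0.03, 0, 0, 0]]]}}

```text
time: 34.63
ee_pos: [0.4902, -0.4317, 0.197]
tcp_rot: [180.0, 0.1, 3.4]
wrist_force: [0.5, -0.1, 1.5]
opening: 0.0001
grasp_force: 0.0
```

```bash
python3 -c "
from h import *
for n,(a,b,c0,d) in dict(scene=(110,200,230,310),top=(205,290,295,345)).items():
    ims=(cv2.imread(f'pics/{n}0.png'),bot.camera(n)['img'])
    for im in ims:
        i=im.astype(int);m=((i[...,2]-i[...,0]>40)&(i[...,2]>1.8*i[...,1]))[a:b,c0:d]
        r,c=np.nonzero(m);print(n,m.sum(),c.mean()+c0,r.mean()+a)
    for nm,(a,b,c0,d) in (dict(unit=(205,290,287,347),yellow=(200,290,185,250),dish=(220,255,370,412),jar=(235,270,118,152),b1=(140,180,305,340),b2=(165,200,243,275),b3=(142,180,190,220)) if n=='top' else dict(unit=(120,210,220,315),yellow=(185,290,290,400))).items():
        A,B=[cv2.cvtColor(im,6)[a:b,c0:d].astype(np.float32) for im in ims]
        print(nm,np.round(cv2.phaseCorrelate(A,B)[0],2))
"
```

```text
scene 1208 270.05546357615896 146.91804635761588
scene 1213 269.90354492992583 147.18549051937345
unit [-0.07  0.38]
yellow [-0.    0.02]
top 1037 318.67791706846674 245.08196721311475
top 1043 318.43048897411313 244.8724832214765
unit [-0.12 -0.2 ]
yellow [-0.    0.01]
dish [ 0.5  -0.23]
jar [0.01 0.04]
b1 [ 0.01 -0.01]
b2 [0.   0.03]
b3 [0.07 0.09]
```

```bash
python3 -c "
from workcell import bot
print(bot.job_done())"
```

```text
the job is handed in; nothing more can be done
None
```

The job is handed in: the red guard was lifted back, the toggle pushed to its back stop and the guard dropped shut, but not gently throughout, because lifting the guard (up to about 20 N) slid the red unit about 14 mm, and I then pushed it back to within about 1 mm of its start; images show the yellow unit, bottles and jar where they were, and the dish off by half a pixel, probably the arm's shadow.

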